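# Clamp a ticket block in the leaning screw press

### The arm

A 6-joint arm with a two-finger parallel gripper is mounted at the origin on the work surface. World frame = base frame: x ahead of the robot, y to its left, z up, the work surface at z = 0. Lengths are in mm, angles in rad, forces in N, time in s.
With the tool pointing down it reaches from about 350 to 775 mm from the base axis. Payload 7.3 kg.
Tool frame: the origin (TCP) lies on the centre line of the jaws, within the pads' length; the fingertips stand 17 mm ahead of it and the grasp point (between the pads) lies 2 mm behind it; z points along the fingers, y is the line along which they close (so a half turn about z gives the same grasp; the last joint's range is limited). The gripper opens to 92 mm and grips with 3 to 60 N. Pads are 19 mm wide; open, the fingers measure 130 mm over their backs; the gripper's body (75 mm by 190 mm) begins 47 mm behind the grasp point.
Start: joints at [-1.255, 0.342, 1.524, -0, 1.275, -0.146], TCP at [233.943, -470.015, 243.741] pointing down, gripper open.
Joint ranges: [-2.53, 2.53], [-0.77, 2.02], [0.04, 2.7], [-1, 4.14], [0.28, 2.66], [-3.11, 3.11]. Speed limits (rad/s): [2.57, 2.57, 3.14, 3.14, 3.14, 3.14].

### API

Orientations are given as [roll, pitch, yaw] about the fixed x, y, z axes, in that order (R = Rz(yaw) Ry(pitch) Rx(roll)).
In Python, from plant import bot gives the robot as it stands. The module is installed in compiled form; this text tells all that it offers.
- The arm moves only by the shell command python3 -m pendant 'ROWS'. ROWS is JSON, a list of rows, each a list of 3 entries, a list of its own where there are three numbers: the shift along the world's x, y, z as a fraction of full scale, then the turn, a rotation vector about the world's x, y, z as a fraction of full scale, then the opening, from -1 (shut) to 1 (fully open), so that 0 is half open. In form: [[[tx, ty, tz], [rx, ry, rz], claw], ...]. A call has exactly 10 rows; each row shifts and turns the commanded pose from where the row before left it; what a row does not reach is not made up. Full scale, the value 1, is 30 mm for a shift and 0.12 rad for a turn. A row lasts 1/12 s, in which the tool goes at most 41.7 mm and 7.16 degrees, less where a joint would pass 70% of its speed; a pose out of reach is approached as far as the arm can. A call with a number of a shift or a turn outside -1 to 1 is refused whole. A call with a gripper value outside its range is refused whole. The fingers move at their own pace and stop on an object; the grip force is fixed at half the most. Time passes only in rows, so rows that do not move let the fingers close, or fill a call up. It gives the time, the measured TCP pose, the force, the opening and the grip force at its end, in the units of the state.
- bot.get_obs(): the state, without advancing time (a new reading comes with each control period).
- bot.capture(name): name is "scene" or "top" or "wrist"; returns the picture (480x640x3 uint8, blue, green, red); there is no depth.
- bot.camera_params(name): a dict with "fovy" (degrees; the focal length in pixels is half the picture's height over the tangent of half this angle, whatever the lens; pixels are square), "cx", "cy" (the principal point, pixels), "camera_from_world" (4x4, takes a point from world to camera coordinates). Camera axes: x right, y down, z forward; pixel columns grow to the right and rows downward; lengths in mm; the calibration is good to about 2 mm. A picture is of the moment at which its call begins: read the wrist's pose just before it. camera_params takes no time and is no camera call; for the wrist camera it gives the pose at the moment of the call.
- bot.close_job(): hands the job in; it is judged then, once.
The state is a dict: "time": time; "joint_positions": joint angles; "dq": joint speeds; "tau": joint torques, N m; "tool_pos": TCP position; "tcp_rot": TCP orientation; "contact_force": force on the tool from outside, world axes, zero at the start; "moment": the same for the moment, N m; "grip_width": finger opening in mm; "finger_force": force on a finger pad.
Only numpy, scipy, OpenCV 4.12 (cv2) and the standard library are available. Lean on these libraries where they do the work, as an engineer would, in place of code of your own. Each camera call takes 0.05 s, during which the arm holds its last target. There are 200 camera calls.

### The job

Clamp the block of tickets that lies in the leaning screw press: wind the crank clockwise until you feel the platen meet the block, then give the crank a further half turn, no more, and let go so that it stays clamped. Leave the other things on the desk alone.

Things in the scene. Friction and masses are not known exactly. Their poses are not given: they have to be found in the camera images.
- press: Bench screw press, grey base 280 x 380 x 22 mm fixed to the desk; origin on the desk, front is -x. Columns, bridge, screw and crank all lean 30 degrees from vertical towards the front. Its work-light bar (370 mm along y, 26 mm deep, on posts 170 mm to either side) is 432 mm up, 8 mm behind the origin: an upright hand cannot follow the crank round under it, one leaning with the screw can.
- pivot (a point): Point on the screw axis level with the middle of the crank handle (empty space); z is the screw axis, up and leaning 30 degrees to the press front, y is horizontal. The handle's middle circles it at 90 mm radius, square to z. The bridge's top is 62 mm below it along the axis, the crank arm 35 to 47 mm below; a round counterweight sits on the arm opposite the handle, 60 mm out.
- handle (a point): Middle of the crank's handle: a black, freely spinning sleeve 28 mm in diameter and 68 mm long, always parallel to the screw axis (this point is 34 mm from each end), so the hand need not turn with the crank.
- crank (a joint): Crank angle, rad, growing clockwise seen from above, which lowers the platen 24 mm per turn; starts at -2.5 to 2.5, no stop in the range needed. Turning it takes a steady 7 to 8 N at the handle while the platen is free; when the platen meets the block on its preloaded sprung bed this rises within a tenth of a turn to about 12 N, and only 1 to 2 N more over the next half turn. It stays where left.
- platen: Steel plate 90 x 150 x 14 mm under the bridge, origin at the centre of its underside; moves along the screw axis with the crank. Below it the ticket block (90 x 150 x 40 mm, paper, card covers) lies on a sprung bed whose height differs every time and is not reported: they meet 0.4 to 1.9 turns from the start.
- bundle_a: Bystander: loose ticket bundle 75 x 150 x 50 mm on the desk, origin at the centre of its underside.
- bundle_b: Bystander: loose ticket bundle 75 x 150 x 35 mm on the desk, origin at the centre of its underside.
- mug: Bystander: white mug, 80 mm across and 90 mm high, origin at the centre of its underside.

How it is judged:
By the outcome, as a careful person would: the job done as asked, in the order asked, and still so for the second after the job is handed in, with the robot touching nothing.
It also fails if it takes over 72 s, if anything falls off the work surface, if the arm or the gripper's body presses on something with over 40 N, if the wrist force passes 120 N, or if a joint passes its speed limit or range.

## Working session

There is one attempt and no reset: what is moved stays moved. The work goes in short steps, Python scripts to look and compute and a shell command to move; the robot and the scene stay as the last step left them, time stands still between calls to the robot, and variables do not carry over. Pictures are saved under pics/ and viewed, at most 10 in all, crops included, and the job is handed in when it is done.

```bash
mkdir -p pics
python3 - <<'E'
from plant import bot
import cv2,numpy as np,pickle
d={}
for n in ("scene","top"):
    im=bot.capture(n);p=bot.camera_params(n);cv2.imwrite(f"pics/{n}0.png",im);d[n]=p;print(n,p["fovy"],p["cx"],p["cy"]);print(np.round(p["camera_from_world"],3))
o=bot.get_obs();print(o)
E
```

```text
scene 53.540742079966364 330.6394340843473 239.43721713900146
[[ 2.420000e-01  9.700000e-01  2.200000e-02 -2.058980e+02]
 [ 5.670000e-01 -1.230000e-01 -8.150000e-01 -1.849360e+02]
 [-7.870000e-01  2.100000e-01 -5.800000e-01  1.641762e+03]
 [ 0.000000e+00  0.000000e+00  0.000000e+00  1.000000e+00]]
top 46.39468653441484 325.392421362936 239.7855886577968
[[-2.10000e-02 -1.00000e+00  2.00000e-03  5.05900e+01]
 [-9.88000e-01  2.00000e-02 -1.54000e-01  6.65911e+02]
 [ 1.54000e-01 -5.00000e-03 -9.88000e-01  1.42183e+03]
 [ 0.00000e+00  0.00000e+00  0.00000e+00  1.00000e+00]]
{'time': 0.1, 'joint_positions': array([-1.25502428e+00,  3.42641288e-01,  1.52490749e+00, -6.25353602e-06,
        1.27542547e+00, -1.46003243e-01]), 'dq': array([ 0.00021264, -0.00352473, -0.00174116,  0.00014704,  0.00035285,
        0.00068735]), 'tau': array([ 2.45959767e-03, -4.32002628e+01, -2.44694245e+01,  7.19925016e-02,
        5.26732416e-02, -4.73030127e-05]), 'tool_pos': array([ 233.81696859, -469.67614369,  243.12544593]), 'tcp_rot': array([-3.14022489e+00, -1.95083998e-04,  4.61776986e-01]), 'contact_force': array([ 0.35296959, -0.15835144, -0.64369647]), 'moment': array([-0.06277176,  0.04324763,  0.01249398]), 'finger_force': 0.0, 'grip_width': 91.38367725208121}
```

View pics/scene0.png

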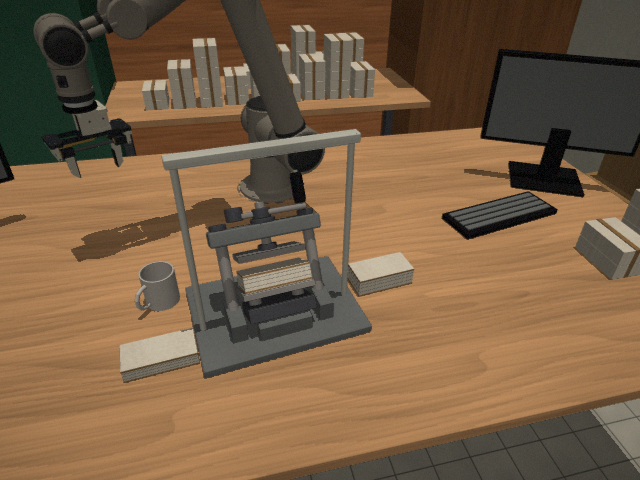

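View pics/top0.png

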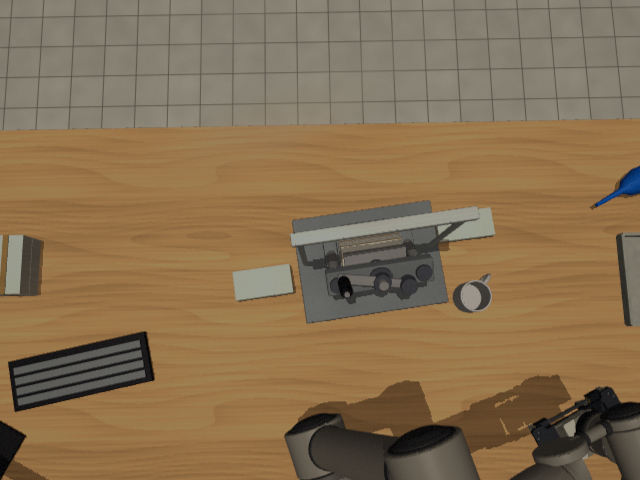

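The scene view shows the press with its front towards the robot, and the black handle near (298,187). In the top view the base corners are near (293,219), (430,202), (447,302) and (308,322), and the handle is near (345,288). Next I'll measure them and enlarge the crank.

```bash
cat > h.py <<'E'
import numpy as np,cv2
from plant import bot
def ray(p,u):
    f=240/np.tan(np.radians(p["fovy"]/2));T=p["camera_from_world"];R=T[:3,:3]
    d=R.T@np.array([(u[0]-p["cx"])/f,(u[1]-p["cy"])/f,1]);return -R.T@T[:3,3],d/np.linalg.norm(d)
def plane(p,u,z):
    o,d=ray(p,u);return o+d*(z-o[2])/d[2]
def tri(rs):
    A=0;b=0
    for o,d in rs:
        M=np.eye(3)-np.outer(d,d);A=A+M;b=b+M@o
    x=np.linalg.solve(A,b);return x,[np.linalg.norm(np.cross(x-o,d)) for o,d in rs]
def proj(p,X):
    f=240/np.tan(np.radians(p["fovy"]/2));c=p["camera_from_world"]@np.append(X,1);return np.array([p["cx"]+f*c[0]/c[2],p["cy"]+f*c[1]/c[2]])
E
python3 - <<'E'
from h import *
pt=bot.camera_params("top");ps=bot.camera_params("scene")
for n,c in(("top",[(293,219),(430,202),(447,302),(308,322)]),("scene",[(205,362),(369,324)])):
    for u in c: print(n,u,plane(bot.camera_params(n),u,22).round(0))
s=cv2.imread("pics/scene0.png");t=cv2.imread("pics/top0.png")
a=cv2.resize(s[150:260,190:340],None,fx=2.6,fy=2.6*1,interpolation=cv2.INTER_CUBIC)
b=cv2.resize(t[225:335,290:440],None,fx=2.6,fy=2.6,interpolation=cv2.INTER_CUBIC)
cv2.imwrite("pics/crop1.png",np.hstack([a,b])); print(a.shape)
for n,im,(x0,x1,y0,y1) in(("scene",s,(285,312,165,205)),("top",t,(325,365,270,305))):
    m=(im.max(2)<28).astype(np.uint8)[y0:y1,x0:x1]
    k,l,st,c=cv2.connectedComponentsWithStats(m)
    for i in range(1,k):
        if st[i,4]>15: print(n,st[i]+[x0,y0,0,0,0],c[i]+[x0,y0])
E
```

```text
top (293, 219) [730. 123.  22.]
top (430, 202) [ 769. -249.   22.]
top (447, 302) [ 499. -281.   22.]
top (308, 322) [454.  87.  22.]
scene (205, 362) [ 752. -245.   22.]
scene (369, 324) [724. 121.  22.]
(286, 390, 3)
scene [290 165  22  38 444] [298.1981982 182.5      ]
top [338 277  15  21 192] [344.40625    285.67708333]
```

View pics/crop1.png

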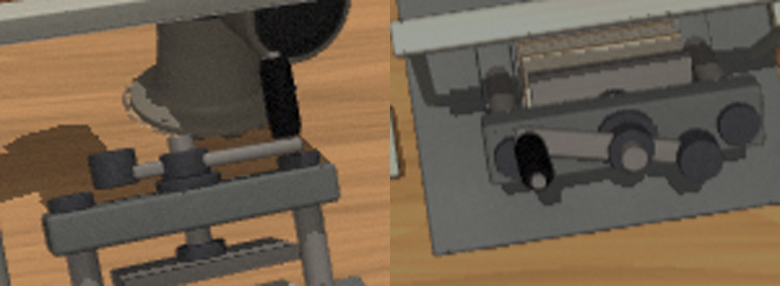

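The crop shows the handle on the +y side. In the scene view it runs from its tip at about (295.8,172) to its base at (300.8,201). In the top view its tip is at about (346.7,293.5) and its base at (342.7,278). The screw top is at about (259,203) in scene and (383.5,285.5) in top.

Run:
```python
from h import *
pt=bot.camera_params("top");ps=bot.camera_params("scene")
T=lambda s,t:tri([ray(ps,s),ray(pt,t)])
for n,s,t in(("tip",(295.8,172),(346.7,293.5)),("base",(300.8,201),(342.7,278)),("mid",(298.2,186.5),(344.6,286)),("screwtop",(259.2,203),(383.5,285.4)),("cw",(190+112/2.6,150+158/2.6),(290+310/2.6,225+152/2.6)),
 ("barL",(359,135),(291,240)),("barR",(167,158),(479,213))):
    x,e=T(s,t);print(n,x.round(0),np.round(e,1))
y=.112
ex=np.array([np.cos(y),np.sin(y),0]);ey=np.array([-np.sin(y),np.cos(y),0]);ez=-.5*ex+np.array([0,0,.866]);e1=.866*ex+np.array([0,0,.5])
m=T((298.2,186.5),(344.6,286))[0]; C=np.array([613,-80,0]);
print("ez",ez,"handle in press",(m-C)@ex,(m-C)@ey,m[2])
# tool orientation: z=-ez ; y along horizontal ey or e1
from scipy.spatial.transform import Rotation as R
for yy in(ey,-ey,e1,-e1):
    z=-ez;x=np.cross(yy,z);print(R.from_matrix(np.c_[x,yy,z]).as_euler("xyz").round(3))
```

```text
tip [510.  -3. 312.] [1.3 1.3]
base [547.   1. 259.] [0. 0.]
mid [528.  -1. 285.] [0.5 0.5]
screwtop [529. -90. 254.] [0.1 0.1]
cw [ 533. -149.  244.] [0.4 0.4]
barL [609. 107. 432.] [1.1 1.1]
barR [ 653. -256.  439.] [4.6 4.6]
ez [-0.49686728 -0.055883    0.866     ] handle in press -76.01586668254194 87.94731364908564 285.1744649316292
[-3.142  0.524 -3.03 ]
[ 3.142 -0.524  0.112]
[2.618 0.    1.683]
[-2.618  0.    -1.459]
```

Run:
```python
from h import *
from scipy.spatial.transform import Rotation as R
o=bot.get_obs()
y=.118
a=R.from_euler("xyz",[np.pi,-np.pi/6,y]); s=R.from_euler("xyz",o["tcp_rot"])
print((a*s.inv()).as_rotvec()/.12/20)
ez=-a.as_matrix()[:,2];g=np.array([528,-1,285])+110*ez;print(ez,g,(g-o["tool_pos"])/30/20)
pt=bot.camera_params("top")
print("mug",plane(pt,(472,296),90))
```

```text
[ 0.06210535 -0.21016102 -0.14009173]
[-0.49652304 -0.05886318  0.8660254 ] [473.3824659   -7.47494936 380.26279442] [0.39927583 0.77033532 0.22856225]
mug [ 509.72922611 -329.822654     90.        ]
```

```bash
python3 -m pendant '[[[0.4,0.77,0.23],[0.062,-0.21,-0.14],1],[[0.4,0.77,0.23],[0.062,-0.21,-0.14],1],[[0.4,0.77,0.23],[0.062,-0.21,-0.14],1],[[0.4,0.77,0.23],[0.062,-0.21,-0.14],1],[[0.4,0.77,0.23],[0.062,-0.21,-0.14],1],[[0.4,0.77,0.23],[0.062,-0.21,-0.14],1],[[0.4,0.77,0.23],[0.062,-0.21,-0.14],1],[[0.4,0.77,0.23],[0.062,-0.21,-0.14],1],[[0.4,0.77,0.23],[0.062,-0.21,-0.14],1],[[0.4,0.77,0.23],[0.062,-0.21,-0.14],1]]'
python3 -m pendant '[[[0.4,0.77,0.23],[0.062,-0.21,-0.14],1],[[0.4,0.77,0.23],[0.062,-0.21,-0.14],1],[[0.4,0.77,0.23],[0.062,-0.21,-0.14],1],[[0.4,0.77,0.23],[0.062,-0.21,-0.14],1],[[0.4,0.77,0.23],[0.062,-0.21,-0.14],1],[[0.4,0.77,0.23],[0.062,-0.21,-0.14],1],[[0.4,0.77,0.23],[0.062,-0.21,-0.14],1],[[0.4,0.77,0.23],[0.062,-0.21,-0.14],1],[[0.4,0.77,0.23],[0.062,-0.21,-0.14],1],[[0.4,0.77,0.23],[0.062,-0.21,-0.14],1]]'
python3 - <<'E'
from h import *
cv2.imwrite("pics/w1.png",bot.capture("wrist"));s=bot.capture("scene");cv2.imwrite("pics/s1.png",s)
cv2.imwrite("pics/s1c.png",cv2.resize(s[150:340,180:360],None,fx=3,fy=3,interpolation=cv2.INTER_CUBIC))
o=bot.get_obs();p=bot.camera_params("wrist")
print(o);np.save("w1.npy",np.vstack([p["camera_from_world"],[p["fovy"],p["cx"],p["cy"],0]]))
print(proj(p,np.array([528,-1,285])))
E
```

```text
time: 0.93
tool_pos: [354.2, -237.7, 312.8]
tcp_rot: [3.118, -0.262, 0.295]
contact_force: [0.5, -0.2, 0.8]
grip_width: 91.7
finger_force: 0.0
time: 1.77
tool_pos: [474.1, -6.7, 381.9]
tcp_rot: [3.141, -0.524, 0.117]
contact_force: [0.8, -0.8, -0.4]
grip_width: 92.0
finger_force: 0.0
{'time': 1.8667, 'joint_positions': array([-0.30808222, -0.11302264,  1.78037005,  0.24900382,  1.00359442,
        1.05722226]), 'dq': array([-0.07140031,  0.0073375 ,  0.01958445, -0.00058904,  0.0411653 ,
       -0.10781324]), 'tau': array([  1.28053576, -22.19189644, -28.40126395,   1.01663813,
        -2.41734602,   1.0608976 ]), 'tool_pos': array([474.33276779,  -5.09340178, 382.44279207]), 'tcp_rot': array([ 3.14039648, -0.524882  ,  0.12199924]), 'contact_force': array([-1.05073816,  0.23409394,  0.32643727]), 'moment': array([-0.02058577,  0.29583279, -0.01884607]), 'finger_force': 0.0, 'grip_width': 91.89453171974262}
[319.80284011 243.92238029]
```

View pics/w1.png

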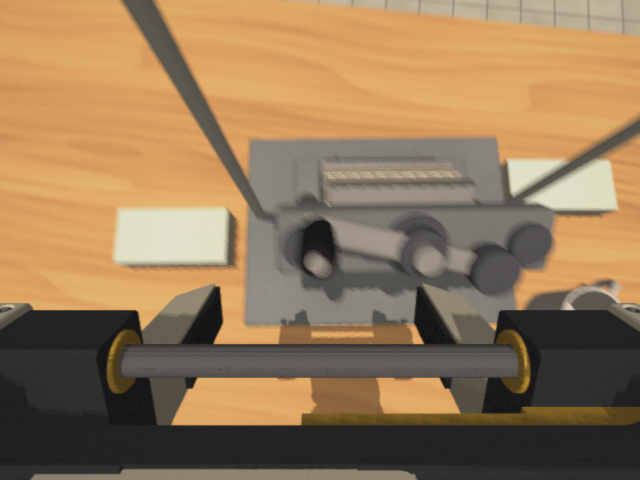

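View pics/s1c.png

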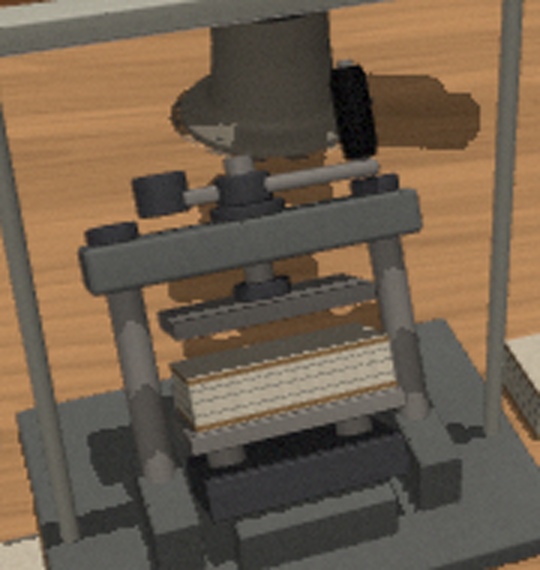

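The wrist view shows the handle at about (318,247), as predicted at (320,244). It is centred between the open fingers, which are at about x=215 and 425. The scene crop shows the platen roughly 30 mm above the block. I'll descend along the axis and grip.

```bash
python3 -m pendant '[[[0.173,0.01,-0.31],[0,0,0],1],[[0.173,0.01,-0.31],[0,0,0],1],[[0.173,0.01,-0.31],[0,0,0],1],[[0.173,0.01,-0.31],[0,0,0],1],[[0.173,0.01,-0.31],[0,0,0],1],[[0.173,0.01,-0.31],[0,0,0],1],[[0.173,0.01,-0.31],[0,0,0],1],[[0.173,0.01,-0.31],[0,0,0],1],[[0.173,0.01,-0.31],[0,0,0],1],[[0.173,0.01,-0.31],[0,0,0],1]]'
python3 - <<'E'
from h import *
w=bot.capture("wrist");s=bot.capture("scene")
cv2.imwrite("pics/g1.png",np.hstack([cv2.resize(w,(400,300)),cv2.resize(s[150:270,200:360],(400,300),interpolation=cv2.INTER_CUBIC)]))
ps=bot.camera_params("scene")
ez=np.array([-.4965,-.0589,.866]);P=np.array([518,-91,273])
for k in(-150,-160,-174,-198,-210):print(k,proj(ps,P+k*ez).round(1))
o=bot.get_obs();print(o["tool_pos"],o["contact_force"])
E
```

```text
time: 2.7
tool_pos: [525.6, -5.8, 287.6]
tcp_rot: [3.14, -0.521, 0.118]
contact_force: [0.1, 0.5, -0.1]
grip_width: 91.7
finger_force: 0.0
-150 [269.2 259.1]
-160 [270.  263.4]
-174 [271.  269.4]
-198 [272.9 279.7]
-210 [273.8 284.8]
[525.09410782  -5.54191016 286.49965511] [ 0.44904004 -0.0644617  -0.26700886]
```

View pics/g1.png

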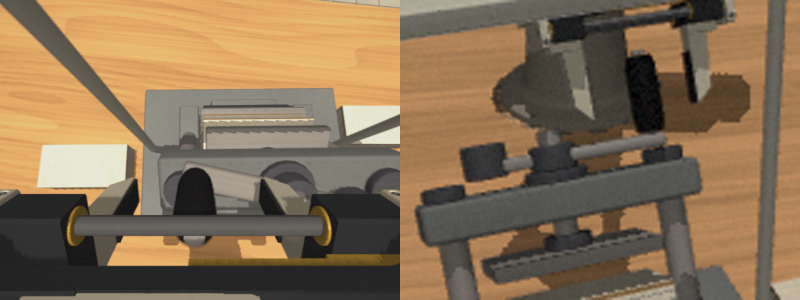

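The wrist half shows the handle at about (195,205), between fingers at x≈138 and 260. The scene half shows the fingertips level with the handle's middle. Closing.

```bash
python3 -m pendant '[[[0,0,0],[0,0,0],-1],[[0,0,0],[0,0,0],-1],[[0,0,0],[0,0,0],-1],[[0,0,0],[0,0,0],-1],[[0,0,0],[0,0,0],-1],[[0,0,0],[0,0,0],-1],[[0,0,0],[0,0,0],-1],[[0,0,0],[0,0,0],-1],[[0,0,0],[0,0,0],-1],[[0,0,0],[0,0,0],-1]]'
python3 - <<'E'
from plant import bot
import cv2
o=bot.get_obs();print(o["tool_pos"],o["contact_force"],o["grip_width"],o["finger_force"])
cv2.imwrite("pics/w2.png",cv2.resize(bot.capture("wrist"),(400,300)))
E
```

```text
time: 3.63
tool_pos: [525.6, -4.4, 288.7]
tcp_rot: [-3.141, -0.522, 0.118]
contact_force: [-3.5, 18.3, 3.5]
grip_width: 30.2
finger_force: 9.4
[525.61846108  -4.36127266 288.65897732] [-3.45784994 18.27904321  3.47481551] 30.24605490291018 9.412719011306763
```

View pics/w2.png

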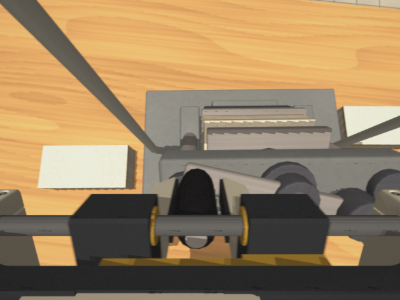

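```bash
python3 -m pendant '[[[0,0.04,0],[0,0,0],-1],[[0,0.03,0],[0,0,0],-1],[[0,0,0],[0,0,0],-1],[[0,0,0],[0,0,0],-1],[[0,0,0],[0,0,0],-1],[[0,0,0],[0,0,0],-1],[[0,0,0],[0,0,0],-1],[[0,0,0],[0,0,0],-1],[[0,0,0],[0,0,0],-1],[[0,0,0],[0,0,0],-1]]'
```

```text
time: 4.52
tool_pos: [525.3, -2.9, 288.5]
tcp_rot: [3.14, -0.522, 0.118]
contact_force: [-5.8, -0.3, 3.5]
grip_width: 27.2
finger_force: 30.0
```

```bash
cat > c.py <<'E'
# python3 c.py phi0 dphi [R]: shift rows (full-scale units) along the crank circle, 10 rows
import sys,numpy as np
y=.118;ex=np.array([np.cos(y),np.sin(y),0]);ey=np.array([-np.sin(y),np.cos(y),0]);zz=np.array([0,0,1.])
ez=-.5*ex+.75**.5*zz;e1=.75**.5*ex+.5*zz
c=lambda a,R=90:R*(np.cos(np.radians(a))*ey+np.sin(np.radians(a))*e1)
if __name__=="__main__":
    p0,d=map(float,sys.argv[1:3])
    for n in range(int(sys.argv[3])):
        print(np.array2string(np.diff([c(p0+d*(n+i/10)) for i in range(11)],axis=0)/30,precision=2,suppress_small=True,separator=",").replace("\n",""))
E
python3 c.py 15 20 1
```

```text
[[ 0.09,-0.02, 0.05], [ 0.09,-0.02, 0.05], [ 0.09,-0.03, 0.05], [ 0.09,-0.03, 0.05], [ 0.09,-0.03, 0.05], [ 0.09,-0.04, 0.05], [ 0.09,-0.04, 0.05], [ 0.08,-0.04, 0.05], [ 0.08,-0.05, 0.04], [ 0.08,-0.05, 0.04]]
```

```bash
python3 -m pendant '[[[0.09,-0.02,0.05],[0,0,0],-1],[[0.09,-0.02,0.05],[0,0,0],-1],[[0.09,-0.03,0.05],[0,0,0],-1],[[0.09,-0.03,0.05],[0,0,0],-1],[[0.09,-0.03,0.05],[0,0,0],-1],[[0.09,-0.04,0.05],[0,0,0],-1],[[0.09,-0.04,0.05],[0,0,0],-1],[[0.08,-0.04,0.05],[0,0,0],-1],[[0.08,-0.05,0.04],[0,0,0],-1],[[0.08,-0.05,0.04],[0,0,0],-1]]'
cat > f.py <<'E'
from c import *
from plant import bot
import sys
o=bot.get_obs();f=o["contact_force"];p=o["tool_pos"]
C=np.load("C.npy") if len(sys.argv)<2 else np.array(eval(sys.argv[1]),float);np.save("C.npy",C)
d=p-C;a=np.arctan2(d@e1,d@ey);t=-np.sin(a)*ey+np.cos(a)*e1;r=np.cos(a)*ey+np.sin(a)*e1
print("t",round(o["time"],2),"phi %.1f R %.1f h %.1f  Ft %.1f Fr %.1f Fz %.1f e1 %.1f ey %.1f"%(np.degrees(a),np.hypot(d@e1,d@ey),d@ez,f@t,f@r,f@ez,d@e1,d@ey),o["finger_force"].round(1),"posdq",np.abs(o["dq"]).max().round(2))
E
python3 - <<'E'
from c import *
C=np.array([525.3,-2.9,288.5])-c(15);print(C.tolist())
np.save("C.npy",C)
E
python3 f.py
```

```text
time: 5.35
tool_pos: [550.7, -11.9, 302.4]
tcp_rot: [-3.14, -0.52, 0.118]
contact_force: [-7.3, 7.4, 3.3]
grip_width: 27.9
finger_force: 30.0
[515.5016761923393, -91.60368409424704, 276.85314297038656]Traceback (most recent call last):
  File "f.py", line 7, in <module>
    print("t",round(o["time"],2),"phi %.1f R %.1f h %.1f  Ft %.1f Fr %.1f Fz %.1f e1 %.1f ey %.1f"%(np.degrees(a),np.hypot(d@e1,d@ey),d@ez,f@t,f@r,f@ez,d@e1,d@ey),o["finger_force"].round(1),"posdq",np.abs(o["dq"]).max().round(2))
                                                                                                                                                                   ^^^^^^^^^^^^^^^^^^^^^^^
AttributeError: 'float' object has no attribute 'round'
```

```bash
sed -i 's/o\["finger_force"\].round(1)/o["finger_force"]/' f.py; python3 f.py; python3 c.py 35 30 2
```

```text
t 5.35 phi 34.3 R 90.8 h -0.1  Ft -7.8 Fr 4.6 Fz 6.0 e1 51.2 ey 75.0 29.974048733711243 posdq 0.09
[[ 0.12,-0.08, 0.06], [ 0.12,-0.09, 0.06], [ 0.11,-0.09, 0.06], [ 0.11,-0.1 , 0.06], [ 0.1 ,-0.11, 0.05], [ 0.1 ,-0.11, 0.05], [ 0.09,-0.12, 0.05], [ 0.09,-0.12, 0.04], [ 0.08,-0.13, 0.04], [ 0.08,-0.13, 0.04]]
[[ 0.07,-0.14, 0.03], [ 0.06,-0.14, 0.03], [ 0.06,-0.14, 0.02], [ 0.05,-0.15, 0.02], [ 0.05,-0.15, 0.02], [ 0.04,-0.15, 0.01], [ 0.03,-0.15, 0.01], [ 0.02,-0.16, 0.  ], [ 0.02,-0.16,-0.  ], [ 0.01,-0.16,-0.  ]]
```

```bash
python3 -m pendant '[[[0.12,-0.08,0.06],[0,0,0],-1],[[0.12,-0.09,0.06],[0,0,0],-1],[[0.11,-0.09,0.06],[0,0,0],-1],[[0.11,-0.10,0.06],[0,0,0],-1],[[0.10,-0.11,0.05],[0,0,0],-1],[[0.10,-0.11,0.05],[0,0,0],-1],[[0.09,-0.12,0.05],[0,0,0],-1],[[0.09,-0.12,0.04],[0,0,0],-1],[[0.08,-0.13,0.04],[0,0,0],-1],[[0.08,-0.13,0.04],[0,0,0],-1]]' >/dev/null; python3 f.py
```

```text
t 6.18 phi 64.4 R 92.0 h -0.1  Ft -7.9 Fr 7.7 Fz -4.0 e1 83.0 ey 39.8 29.973012506961823 posdq 0.11
```

```bash
cat > fit.py <<'E'
import sys;from c import *
from scipy.optimize import least_squares
P=np.array(eval(sys.argv[1]),float)  # e1,ey rel. to C.npy
s=least_squares(lambda q:np.hypot(P[:,0]-q[0],P[:,1]-q[1])-90,[0,0]);print(s.x,s.fun)
E
python3 fit.py "[(23.3,86.9),(51.4,75.5),(83.5,40.3)]"
```

```text
[ 3.49569244 -0.81994855] [-0.07225138  0.10858577 -0.04701563]
```

```bash
python3 - <<'E'
from c import *
C=np.load("C.npy")+3.5*e1-.8*ey;np.save("C.npy",C)
E
cat > c2.py <<'E'
import sys;from c import *
p0,d,n,R0=map(float,sys.argv[1:5]);n=int(n)
q=np.array([c(p0+d*i/10,R0+(90-R0)*min(1,i/10)) for i in range(10*n+1)])/30
q=np.diff(np.round(q,2),axis=0).round(2)+0.
for k in range(n):print(q[10*k:10*k+10].tolist())
E
python3 f.py; python3 c2.py 63.6 30 3 87.2
```

```text
t 6.18 phi 63.0 R 89.2 h -0.1  Ft -7.7 Fr 7.9 Fz -4.0 e1 79.5 ey 40.6 29.973012506961823 posdq 0.11
[[0.08, -0.13, 0.04], [0.07, -0.13, 0.03], [0.07, -0.13, 0.03], [0.06, -0.14, 0.03], [0.05, -0.15, 0.02], [0.05, -0.14, 0.02], [0.04, -0.15, 0.01], [0.04, -0.15, 0.01], [0.03, -0.16, 0.01], [0.02, -0.15, 0.0]]
[[0.0, -0.16, -0.01], [0.0, -0.16, -0.01], [-0.01, -0.15, -0.02], [-0.01, -0.16, -0.02], [-0.02, -0.15, -0.02], [-0.03, -0.15, -0.03], [-0.04, -0.15, -0.03], [-0.04, -0.15, -0.03], [-0.05, -0.14, -0.04], [-0.06, -0.14, -0.04]]
[[-0.06, -0.14, -0.05], [-0.07, -0.13, -0.04], [-0.07, -0.13, -0.06], [-0.08, -0.12, -0.05], [-0.09, -0.12, -0.06], [-0.09, -0.11, -0.06], [-0.1, -0.11, -0.06], [-0.1, -0.1, -0.07], [-0.11, -0.1, -0.06], [-0.11, -0.08, -0.07]]
```

```bash
python3 -m pendant '[[[0.08,-0.13,0.04],[0,0,0],-1],[[0.07,-0.13,0.03],[0,0,0],-1],[[0.07,-0.13,0.03],[0,0,0],-1],[[0.06,-0.14,0.03],[0,0,0],-1],[[0.05,-0.15,0.02],[0,0,0],-1],[[0.05,-0.14,0.02],[0,0,0],-1],[[0.04,-0.15,0.01],[0,0,0],-1],[[0.04,-0.15,0.01],[0,0,0],-1],[[0.03,-0.16,0.01],[0,0,0],-1],[[0.02,-0.15,0],[0,0,0],-1]]' >/dev/null; python3 f.py
python3 -m pendant '[[[0,-0.16,-0.01],[0,0,0],-1],[[0,-0.16,-0.01],[0,0,0],-1],[[-0.01,-0.15,-0.02],[0,0,0],-1],[[-0.01,-0.16,-0.02],[0,0,0],-1],[[-0.02,-0.15,-0.02],[0,0,0],-1],[[-0.03,-0.15,-0.03],[0,0,0],-1],[[-0.04,-0.15,-0.03],[0,0,0],-1],[[-0.04,-0.15,-0.03],[0,0,0],-1],[[-0.05,-0.14,-0.04],[0,0,0],-1],[[-0.06,-0.14,-0.04],[0,0,0],-1]]' >/dev/null; python3 f.py
```

```text
t 7.02 phi 92.7 R 89.5 h -0.5  Ft -6.8 Fr -4.5 Fz 2.1 e1 89.4 ey -4.1 29.971565902233124 posdq 0.12
t 7.85 phi 122.6 R 89.4 h -0.6  Ft -7.7 Fr -1.1 Fz -7.3 e1 75.3 ey -48.2 29.970903396606445 posdq 0.15
```

```bash
python3 -m pendant '[[[-0.06,-0.14,-0.05],[0,0,0],-1],[[-0.07,-0.13,-0.04],[0,0,0],-1],[[-0.07,-0.13,-0.06],[0,0,0],-1],[[-0.08,-0.12,-0.05],[0,0,0],-1],[[-0.09,-0.12,-0.06],[0,0,0],-1],[[-0.09,-0.11,-0.06],[0,0,0],-1],[[-0.10,-0.11,-0.06],[0,0,0],-1],[[-0.10,-0.10,-0.07],[0,0,0],-1],[[-0.11,-0.10,-0.06],[0,0,0],-1],[[-0.11,-0.08,-0.07],[0,0,0],-1]]' >/dev/null; python3 f.py; python3 c2.py 153.6 30 12 90
```

```text
t 8.68 phi 152.8 R 89.7 h -0.8  Ft -7.7 Fr -0.7 Fz -10.9 e1 41.0 ey -79.7 29.970931112766266 posdq 0.16
[[-0.11, -0.08, -0.07], [-0.12, -0.08, -0.08], [-0.12, -0.06, -0.07], [-0.13, -0.06, -0.08], [-0.12, -0.05, -0.07], [-0.13, -0.04, -0.08], [-0.14, -0.04, -0.08], [-0.13, -0.02, -0.08], [-0.13, -0.02, -0.08], [-0.14, -0.01, -0.07]]
[[-0.14, 0.0, -0.08], [-0.13, 0.0, -0.08], [-0.14, 0.02, -0.08], [-0.13, 0.02, -0.07], [-0.14, 0.03, -0.08], [-0.13, 0.04, -0.07], [-0.13, 0.04, -0.07], [-0.13, 0.06, -0.07], [-0.13, 0.06, -0.07], [-0.12, 0.07, -0.07]]
[[-0.12, 0.08, -0.06], [-0.12, 0.08, -0.07], [-0.12, 0.09, -0.06], [-0.11, 0.1, -0.05], [-0.1, 0.1, -0.06], [-0.1, 0.11, -0.05], [-0.1, 0.11, -0.04], [-0.09, 0.13, -0.05], [-0.08, 0.12, -0.04], [-0.08, 0.13, -0.03]]
[[-0.08, 0.14, -0.04], [-0.07, 0.13, -0.03], [-0.06, 0.15, -0.02], [-0.05, 0.14, -0.02], [-0.05, 0.15, -0.02], [-0.04, 0.15, -0.01], [-0.04, 0.16, -0.01], [-0.02, 0.15, -0.01], [-0.02, 0.16, 0.0], [-0.02, 0.15, 0.0]]
[[0.0, 0.16, 0.01], [0.0, 0.16, 0.01], [0.01, 0.15, 0.02], [0.01, 0.16, 0.02], [0.02, 0.15, 0.02], [0.03, 0.15, 0
[... 859 characters left out ...]
8, -0.12, 0.04], [0.08, -0.13, 0.03]]
[[0.08, -0.14, 0.04], [0.07, -0.13, 0.03], [0.06, -0.15, 0.02], [0.05, -0.14, 0.02], [0.05, -0.15, 0.02], [0.04, -0.15, 0.01], [0.04, -0.16, 0.01], [0.02, -0.15, 0.01], [0.02, -0.16, 0.0], [0.02, -0.15, 0.0]]
[[0.0, -0.16, -0.01], [0.0, -0.16, -0.01], [-0.01, -0.15, -0.02], [-0.01, -0.16, -0.02], [-0.02, -0.15, -0.02], [-0.03, -0.15, -0.03], [-0.04, -0.15, -0.03], [-0.04, -0.15, -0.03], [-0.05, -0.14, -0.04], [-0.06, -0.14, -0.04]]
[[-0.06, -0.14, -0.05], [-0.07, -0.13, -0.04], [-0.07, -0.13, -0.06], [-0.08, -0.12, -0.05], [-0.09, -0.12, -0.06], [-0.09, -0.11, -0.06], [-0.1, -0.11, -0.06], [-0.1, -0.1, -0.07], [-0.11, -0.1, -0.06], [-0.11, -0.08, -0.07]]
```

```bash
python3 -m pendant '[[[-0.11,-0.08,-0.07],[0,0,0],-1],[[-0.12,-0.08,-0.08],[0,0,0],-1],[[-0.12,-0.06,-0.07],[0,0,0],-1],[[-0.13,-0.06,-0.08],[0,0,0],-1],[[-0.12,-0.05,-0.07],[0,0,0],-1],[[-0.13,-0.04,-0.08],[0,0,0],-1],[[-0.14,-0.04,-0.08],[0,0,0],-1],[[-0.13,-0.02,-0.08],[0,0,0],-1],[[-0.13,-0.02,-0.08],[0,0,0],-1],[[-0.14,-0.01,-0.07],[0,0,0],-1]]' >/dev/null; python3 f.py
```

```text
t 9.52 phi -177.3 R 90.0 h -0.8  Ft -7.2 Fr 0.2 Fz -17.4 e1 -4.2 ey -89.9 29.97243583202362 posdq 0.15
```

```bash
python3 -m pendant '[[[-0.14,0,-0.08],[0,0,0],-1],[[-0.13,0,-0.08],[0,0,0],-1],[[-0.14,0.02,-0.08],[0,0,0],-1],[[-0.13,0.02,-0.07],[0,0,0],-1],[[-0.14,0.03,-0.08],[0,0,0],-1],[[-0.13,0.04,-0.07],[0,0,0],-1],[[-0.13,0.04,-0.07],[0,0,0],-1],[[-0.13,0.06,-0.07],[0,0,0],-1],[[-0.13,0.06,-0.07],[0,0,0],-1],[[-0.12,0.07,-0.07],[0,0,0],-1]]' >/dev/null; python3 f.py
```

```text
t 10.35 phi -147.6 R 90.3 h -0.7  Ft -6.9 Fr 0.6 Fz -16.5 e1 -48.4 ey -76.2 29.97493028640747 posdq 0.15
```

```bash
python3 -m pendant '[[[-0.11,0.08,-0.08],[0,0,0],-1],[[-0.11,0.08,-0.08],[0,0,0],-1],[[-0.12,0.09,-0.06],[0,0,0],-1],[[-0.11,0.10,-0.05],[0,0,0],-1],[[-0.10,0.10,-0.06],[0,0,0],-1],[[-0.10,0.11,-0.05],[0,0,0],-1],[[-0.10,0.11,-0.04],[0,0,0],-1],[[-0.09,0.13,-0.05],[0,0,0],-1],[[-0.08,0.12,-0.04],[0,0,0],-1],[[-0.08,0.13,-0.03],[0,0,0],-1]]' >/dev/null; python3 f.py
```

```text
t 11.18 phi -118.4 R 90.3 h -0.6  Ft -8.4 Fr 8.5 Fz -4.8 e1 -79.4 ey -43.0 29.98534083366394 posdq 0.12
```

```bash
python3 -m pendant '[[[-0.08,0.14,-0.04],[0,0,0],-1],[[-0.07,0.13,-0.03],[0,0,0],-1],[[-0.06,0.15,-0.02],[0,0,0],-1],[[-0.05,0.14,-0.02],[0,0,0],-1],[[-0.05,0.15,-0.02],[0,0,0],-1],[[-0.04,0.15,-0.01],[0,0,0],-1],[[-0.04,0.16,-0.01],[0,0,0],-1],[[-0.02,0.15,-0.01],[0,0,0],-1],[[-0.02,0.16,0],[0,0,0],-1],[[-0.02,0.15,0],[0,0,0],-1]]' >/dev/null; python3 f.py
```

```text
t 12.02 phi -87.4 R 90.4 h -0.5  Ft -7.2 Fr 10.0 Fz 10.5 e1 -90.3 ey 4.1 29.97670590877533 posdq 0.15
```

```bash
python3 -m pendant '[[[0,0.16,0.01],[0,0,0],-1],[[0,0.16,0.01],[0,0,0],-1],[[0.01,0.15,0.02],[0,0,0],-1],[[0.01,0.16,0.02],[0,0,0],-1],[[0.02,0.15,0.02],[0,0,0],-1],[[0.03,0.15,0.03],[0,0,0],-1],[[0.04,0.15,0.03],[0,0,0],-1],[[0.04,0.15,0.03],[0,0,0],-1],[[0.05,0.14,0.04],[0,0,0],-1],[[0.06,0.14,0.04],[0,0,0],-1]]' >/dev/null; python3 f.py
```

```text
t 12.85 phi -56.7 R 90.4 h -0.4  Ft -7.9 Fr 9.4 Fz 20.6 e1 -75.6 ey 49.6 29.973210096359253 posdq 0.26
```

```bash
python3 -m pendant '[[[0.06,0.14,0.05],[0,0,0],-1],[[0.07,0.13,0.04],[0,0,0],-1],[[0.07,0.13,0.06],[0,0,0],-1],[[0.08,0.12,0.05],[0,0,0],-1],[[0.09,0.12,0.06],[0,0,0],-1],[[0.09,0.11,0.06],[0,0,0],-1],[[0.10,0.11,0.06],[0,0,0],-1],[[0.10,0.10,0.07],[0,0,0],-1],[[0.11,0.10,0.06],[0,0,0],-1],[[0.11,0.08,0.07],[0,0,0],-1]]' >/dev/null; python3 f.py
```

```text
t 13.68 phi -26.5 R 90.3 h -0.1  Ft -7.7 Fr 5.0 Fz 16.8 e1 -40.2 ey 80.8 29.97400939464569 posdq 0.21
```

```bash
python3 -m pendant '[[[0.10,0.08,0.08],[0,0,0],-1],[[0.11,0.08,0.10],[0,0,0],-1],[[0.12,0.06,0.07],[0,0,0],-1],[[0.13,0.06,0.08],[0,0,0],-1],[[0.12,0.05,0.07],[0,0,0],-1],[[0.13,0.04,0.08],[0,0,0],-1],[[0.14,0.04,0.08],[0,0,0],-1],[[0.13,0.02,0.08],[0,0,0],-1],[[0.13,0.02,0.08],[0,0,0],-1],[[0.14,0.01,0.07],[0,0,0],-1]]' >/dev/null; python3 f.py
```

```text
t 14.52 phi 3.0 R 90.0 h -0.0  Ft -6.5 Fr 0.8 Fz 9.1 e1 4.7 ey 89.9 29.972088038921356 posdq 0.16
```

```bash
python3 -m pendant '[[[0.14,0,0.08],[0,0,0],-1],[[0.13,0,0.08],[0,0,0],-1],[[0.14,-0.02,0.08],[0,0,0],-1],[[0.13,-0.02,0.07],[0,0,0],-1],[[0.14,-0.03,0.08],[0,0,0],-1],[[0.13,-0.04,0.07],[0,0,0],-1],[[0.13,-0.04,0.07],[0,0,0],-1],[[0.13,-0.06,0.07],[0,0,0],-1],[[0.13,-0.06,0.07],[0,0,0],-1],[[0.12,-0.07,0.07],[0,0,0],-1]]' >/dev/null; python3 f.py
```

```text
t 15.35 phi 32.8 R 89.7 h -0.0  Ft -7.4 Fr -1.6 Fz 4.2 e1 48.7 ey 75.4 29.972449243068695 posdq 0.14
```

```bash
python3 -m pendant '[[[0.12,-0.08,0.06],[0,0,0],-1],[[0.12,-0.08,0.07],[0,0,0],-1],[[0.12,-0.09,0.06],[0,0,0],-1],[[0.11,-0.10,0.05],[0,0,0],-1],[[0.10,-0.10,0.06],[0,0,0],-1],[[0.10,-0.11,0.05],[0,0,0],-1],[[0.10,-0.11,0.04],[0,0,0],-1],[[0.09,-0.13,0.05],[0,0,0],-1],[[0.08,-0.12,0.04],[0,0,0],-1],[[0.08,-0.13,0.03],[0,0,0],-1]]' >/dev/null; python3 f.py
```

```text
t 16.18 phi 62.0 R 89.5 h -0.3  Ft -12.6 Fr -1.9 Fz 7.3 e1 79.0 ey 42.1 29.972098767757416 posdq 0.1
```

```bash
python3 -m pendant '[[[0.08,-0.14,0.04],[0,0,0],-1],[[0.07,-0.13,0.03],[0,0,0],-1],[[0.06,-0.15,0.02],[0,0,0],-1],[[0.05,-0.14,0.02],[0,0,0],-1],[[0.05,-0.15,0.02],[0,0,0],-1],[[0.04,-0.15,0.01],[0,0,0],-1],[[0.04,-0.16,0.01],[0,0,0],-1],[[0.02,-0.15,0.01],[0,0,0],-1],[[0.02,-0.16,0],[0,0,0],-1],[[0.02,-0.15,0],[0,0,0],-1]]' >/dev/null; python3 f.py
```

```text
t 17.02 phi 91.9 R 89.4 h -0.4  Ft -12.8 Fr -3.6 Fz 0.8 e1 89.4 ey -2.9 29.971335232257843 posdq 0.12
```

```bash
python3 -m pendant '[[[0,-0.16,-0.01],[0,0,0],-1],[[0,-0.16,-0.01],[0,0,0],-1],[[-0.01,-0.15,-0.02],[0,0,0],-1],[[-0.01,-0.16,-0.02],[0,0,0],-1],[[-0.02,-0.15,-0.02],[0,0,0],-1],[[-0.03,-0.15,-0.03],[0,0,0],-1],[[-0.04,-0.15,-0.03],[0,0,0],-1],[[-0.04,-0.15,-0.03],[0,0,0],-1],[[-0.05,-0.14,-0.04],[0,0,0],-1],[[-0.06,-0.14,-0.04],[0,0,0],-1]]' >/dev/null; python3 f.py;python3 - <<'E'
from plant import bot
import cv2
s=bot.capture("scene");cv2.imwrite("pics/s3c.png",cv2.resize(s[150:340,180:360],None,fx=3,fy=3,interpolation=cv2.INTER_CUBIC))
E
```

```text
t 17.85 phi 121.9 R 89.4 h -0.6  Ft -12.0 Fr -1.4 Fz -7.8 e1 76.0 ey -47.2 29.97022658586502 posdq 0.15
```

View pics/s3c.png

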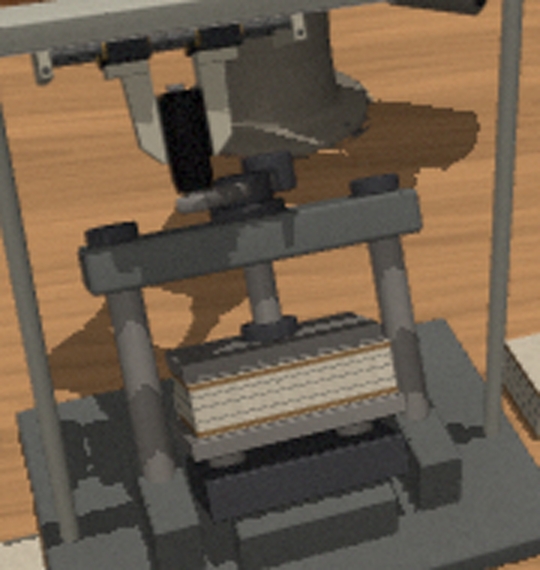

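The crop shows the platen seated on the block at about (280,365), and the gripper holding the handle at (188,140). Contact is confirmed at φ≈45°, so I'll stop at about 222°.

```bash
python3 -m pendant '[[[-0.06,-0.14,-0.05],[0,0,0],-1],[[-0.07,-0.13,-0.04],[0,0,0],-1],[[-0.07,-0.13,-0.06],[0,0,0],-1],[[-0.08,-0.12,-0.05],[0,0,0],-1],[[-0.09,-0.12,-0.06],[0,0,0],-1],[[-0.09,-0.11,-0.06],[0,0,0],-1],[[-0.10,-0.11,-0.06],[0,0,0],-1],[[-0.10,-0.10,-0.07],[0,0,0],-1],[[-0.11,-0.10,-0.06],[0,0,0],-1],[[-0.11,-0.08,-0.07],[0,0,0],-1]]' >/dev/null; python3 f.py
python3 -m pendant '[[[-0.11,-0.08,-0.07],[0,0,0],-1],[[-0.12,-0.08,-0.08],[0,0,0],-1],[[-0.12,-0.06,-0.07],[0,0,0],-1],[[-0.13,-0.06,-0.08],[0,0,0],-1],[[-0.12,-0.05,-0.07],[0,0,0],-1],[[-0.13,-0.04,-0.08],[0,0,0],-1],[[-0.14,-0.04,-0.08],[0,0,0],-1],[[-0.13,-0.02,-0.08],[0,0,0],-1],[[-0.13,-0.02,-0.08],[0,0,0],-1],[[-0.14,-0.01,-0.07],[0,0,0],-1]]' >/dev/null; python3 f.py
```

```text
t 18.73 phi 152.0 R 89.6 h -0.7  Ft -12.6 Fr -0.7 Fz -13.7 e1 42.1 ey -79.1 29.970671832561493 posdq 0.16
t 19.57 phi -178.1 R 90.0 h -0.7  Ft -11.8 Fr -0.9 Fz -22.2 e1 -2.9 ey -90.0 29.973561465740204 posdq 0.15
```

```bash
python3 -m pendant '[[[-0.14,0,-0.08],[0,0,0],-1],[[-0.13,0,-0.08],[0,0,0],-1],[[-0.14,0.02,-0.08],[0,0,0],-1],[[-0.13,0.02,-0.07],[0,0,0],-1],[[-0.14,0.03,-0.08],[0,0,0],-1],[[-0.13,0.04,-0.07],[0,0,0],-1],[[-0.13,0.04,-0.07],[0,0,0],-1],[[-0.13,0.06,-0.07],[0,0,0],-1],[[-0.13,0.06,-0.07],[0,0,0],-1],[[-0.12,0.07,-0.07],[0,0,0],-1]]' >/dev/null; python3 f.py
```

```text
t 20.4 phi -148.6 R 90.3 h -0.6  Ft -14.0 Fr 1.3 Fz -21.4 e1 -47.1 ey -77.0 29.979493618011475 posdq 0.15
```

```bash
python3 -m pendant '[[[-0.11,0.08,-0.08],[0,0,0],-1],[[-0.11,0.08,-0.08],[0,0,0],-1],[[-0.11,0.09,-0.07],[0,0,0],-1],[[0,0,0],[0,0,0],-1],[[0,0,0],[0,0,0],-1],[[0,0,0],[0,0,0],-1],[[0,0,0],[0,0,0],-1],[[0,0,0],[0,0,0],-1],[[0,0,0],[0,0,0],-1],[[0,0,0],[0,0,0],-1]]' >/dev/null; python3 f.py
```

```text
t 21.23 phi -140.2 R 90.3 h -0.7  Ft -9.2 Fr 1.1 Fz -6.1 e1 -57.8 ey -69.4 29.992699027061462 posdq 0.0
```

```bash
python3 -m pendant '[[[0,0,0],[0,0,0],1],[[0,0,0],[0,0,0],1],[[0,0,0],[0,0,0],1],[[0,0,0],[0,0,0],1],[[0,0,0],[0,0,0],1],[[0,0,0],[0,0,0],1],[[0,0,0],[0,0,0],1],[[0,0,0],[0,0,0],1],[[0,0,0],[0,0,0],1],[[0,0,0],[0,0,0],1]]'
```

```text
time: 22.07
tool_pos: [475.4, -164.3, 247.7]
tcp_rot: [3.14, -0.523, 0.118]
contact_force: [-0.3, -0.4, 0.9]
grip_width: 89.2
finger_force: 0.0
```

```bash
python3 -m pendant '[[[-0.17,-0.02,0.3],[0,0,0],1],[[-0.17,-0.02,0.3],[0,0,0],1],[[-0.17,-0.02,0.3],[0,0,0],1],[[-0.17,-0.02,0.3],[0,0,0],1],[[-0.17,-0.02,0.3],[0,0,0],1],[[-0.17,-0.02,0.3],[0,0,0],1],[[-0.17,-0.02,0.3],[0,0,0],1],[[-0.17,-0.02,0.3],[0,0,0],1],[[-0.17,-0.02,0.3],[0,0,0],1],[[-0.17,-0.02,0.3],[0,0,0],1]]'
python3 - <<'E'
from plant import bot
import cv2
s=bot.capture("scene");cv2.imwrite("pics/s4c.png",cv2.resize(s[120:390,110:430],None,fx=2,fy=2,interpolation=cv2.INTER_CUBIC))
E
```

```text
time: 22.9
tool_pos: [424.1, -170.3, 338.1]
tcp_rot: [3.14, -0.523, 0.118]
contact_force: [0.5, 0.7, -0.9]
grip_width: 91.9
finger_force: 0.0
```

View pics/s4c.png

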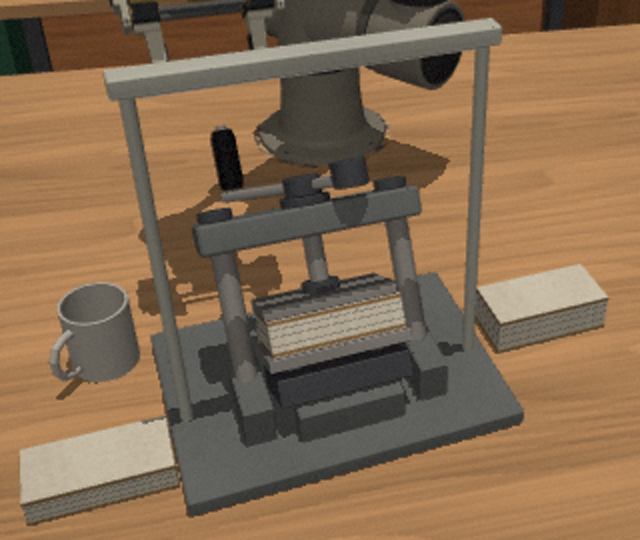

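The picture shows the block clamped under the platen at about (330,310). The handle is free at (227,158), the gripper is clear of it, and the mug and bundles are where they were. I'm handing in.

```bash
python3 -c "
from plant import bot
print(bot.close_job())"
```

```text
the job is handed in; nothing more can be done
None
```

The ticket block is clamped: I felt the platen meet it about 1.1 turns from the start (pinned down to within about 0.08 of a turn), gave the crank close to half a turn more (0.46 to 0.52), let go with nothing else touched, and handed the job in at about 23 s.

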